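Key the yoghurt maker's lid onto its pin and press it home

TASK

The white lid of the yoghurt maker is on its seal but not closed. With a fingertip against the blue stud, push the lid round, either way, until the notch in its rim stands over the red pin on the tub (beside the red tongue), then press down on the middle of the lid with the fingertip until it is fully home, and take the hand away. Nothing is to be lifted or picked up: the lid must never be raised off its seal, and the honey jar, spice jar and salt shaker stay standing where they are.

Things in the scene. Friction and masses are not known exactly. Their poses are not given: they have to be found in the camera images.
- tub: Low round grey yoghurt maker, fixed to the worktop, 164 mm across and 45 mm high; origin at the centre of its underside, z up. A red tongue 12 mm wide sticks out of its side to 99 mm from the axis, at the height of 27 to 43 mm, in the direction of its own +x, so it shows beyond the lid from above; the pin stands on the same radius. The direction of its x axis varies over the full circle.
- pin (a point): Tip of the upright red pin, 7 mm thick with a round tip, fixed on the tub's rim, 69 mm from the tub's axis; the tip is 10 mm above the tub's rim and 55 mm above the worktop. At the start it is hidden under the lid.
- notch (a point): Middle of the notch in the lid's rim, at the lid's top face, 69 mm from the axis. The notch is about 14 mm wide, open to the outside and through the lid, so the pin enters when the notch is within about 3 mm (2.5 degrees) of it. Diametrically opposite the blue stud. A flat black bar on the lid's top, 5 by 16 mm, points along the radius to the notch from inside.
- stud (a point): Middle of the top of the finger stud: a blue upright block on the lid, 14 mm wide along the direction of turning, 20 mm along the radius (40 to 60 mm from the axis), standing 20 mm above the lid's top face, with rounded edges; this point is 50 mm from the axis and 20 mm above the lid's top face, at the stud's very top. Push it sideways to turn the lid.
- press_pad (a point): Centre of the lid's top face, marked by a grey disc 44 mm across, on the axis; press here. The white lid is a disc 152 mm across and 10 mm thick with a ribbed edge; its top is 67 mm above the worktop at the start and 58 mm when seated. The top is free within 38 mm of the axis.
- lid_turn (a joint): Angle of the lid on the tub in rad, growing counter-clockwise seen from above; 0 (or a full turn, 6.283) when the notch stands over the pin. Turns freely both ways without stops; light seal friction of about 0.1 N m holds it where it is left (about 2 N at the stud), and it does not spring back.
- lid_press (a joint): How far the lid is pressed down, in m: 0 at the start, 0.009 fully seated against a hard stop; negative when lifted. The seal's friction holds it at any height; pressing takes about 7 to 9 N. With the notch off the pin the lid stops hard on the pin after about 0.003. Once seated the pin keeps the lid from turning.
- honey: Bystander: round glass honey jar with green lid, 65 mm across, 114 mm high; origin at the centre of its underside.
- spice: Bystander: round spice jar with red cap, 44 mm across, 106 mm high; origin at the centre of its underside.
- salt: Bystander: round salt shaker with grey domed top, 44 mm across, 90 mm high; origin at the centre of its underside.
Not all that is in view belongs to the job. Of the things that look like the tub, the larger one is meant.

How it is judged:
By the outcome, as a careful person would: the job done as asked, in the order asked, and still so for the second after the job is handed in, with the robot touching nothing.
It also fails if it takes over 48 s, if anything falls off the work surface, if the arm or the gripper's body presses on something with over 40 N, if the wrist force passes 120 N, or if a joint passes its speed limit or range.

ROBOT

A 7-joint arm with a two-finger parallel gripper is mounted at the origin on a cart in front of the work surface, level with it; the furniture and walls round the work are solid. World frame = base frame: x ahead of the robot, y to its left, z up, the work surface at z = 0. Lengths are in m, angles in rad, forces in N, time in s.
With the tool pointing down it reaches from about 0.425 to 0.95 m from the base axis. Payload 4.7 kg.
Tool frame: the origin (TCP) lies on the centre line of the jaws, within the pads' length; the fingertips stand robot.nose_length ahead of it and the grasp point (between the pads) lies 8 mm behind it (robot.nose_length is the distance from the TCP to the fingertips, in m); z points along the fingers, y is the line along which they close (so a half turn about z gives the same grasp; the last joint's range is limited). The gripper opens to 85 mm and grips with 20 to 120 N. Pads are 22 mm wide; open, the fingers measure 114 mm over their backs; the gripper's body (76 mm by 85 mm) begins 54 mm behind the grasp point. The pads swing forward as they close: fully open they stand 13 mm farther back than shut.
Start: joints at [-1.165, 0.469, -0.049, 1.532, 0.024, 1.141, -0.082], TCP at [0.284, 0.612, 0.242] pointing down, gripper open.
Joint ranges: [-2.59, 2.59], [-0.33, 1.99], [-1.39, 1.29], [0.1, 2.45], [-1.04, 4.18], [0.21, 1.99], [-2.66, 2.66]. Speed limits (rad/s): [2.57, 2.57, 3.14, 3.14, 3.14, 3.14, 3.14].

INTERFACE

Orientations are given as [roll, pitch, yaw] about the fixed x, y, z axes, in that order (R = Rz(yaw) Ry(pitch) Rx(roll)).
In Python, from plant import robot gives the robot as it stands. Calls block until the motion is done:
- robot.goto(position, orientation): joint-space move of the TCP to a pose.
- robot.move_straight(position, vel=0.15, attitude=None, contact_N=None): straight line of the TCP; attitude=None keeps the orientation; vel is the mean speed in m/s. With contact_N (N) it stops when the force on the tool has changed by that much, and returns True; else False.
- robot.move_joints(angles): joint-space move.
- robot.grip(opening, strength=None): opening from 0.0 (shut) to 1.0 (fully open); strength is the grip in N (None keeps the last); returns when the fingers have stopped.
- robot.sleep(seconds).
- robot.inverse_kinematics(position, orientation): joint angles nearest the present ones, or None.
- robot.sense(): the state.
- robot.grab_frame(name): name is "side" or "top" or "wrist"; returns a dict with "image" (420x560x3 uint8, red, green, blue), "range_z" (420x560 float32, m along the optical axis (not along the pixel's ray), 0 where there is no reading), "fx", "fy", "cx", "cy" (pixels), "dist_coeffs" ([k1, k2, p1, p2, k3] as OpenCV has them; the pictures are not rectified), "R" (3x3) and "t" (3): a world point X has camera coordinates R X + t. Camera axes: x right, y down, z forward; pixel columns grow to the right and rows downward; lengths in m; the calibration is good to about 2 mm. A picture is of the moment at which its call begins.
A pose or a line that the arm cannot do raises robot.IKError and nothing moves.
- robot.close_job(): hands the job in, once; it reports no verdict.
The state is a dict: "t": time; "joint_pos": joint angles; "joint_velocities": joint speeds; "effort": joint torques, N m; "tcp_pos": TCP position; "tcp_rot": TCP orientation; "wrist_force": force on the tool from outside, world axes, zero at the start; "torque": the same for the moment, N m; "opening": opening from 0.0 (shut) to 1.0 (fully open).
Only numpy, scipy, OpenCV 4.12 (cv2) and the standard library are available. Lean on these libraries where they do the work, as an engineer would, in place of code of your own. Each camera call takes 0.05 s, during which the arm holds its last target. There are 200 camera calls.

## Working session

There is one attempt and no reset: what is moved stays moved. The work goes in short steps, each a Python script; the robot and the scene stay as the last script left them, time stands still between calls to the robot, and variables do not carry over. Pictures are saved under pics/ and viewed, on a budget of 10 in all, crops included, one or two more only if the job needs it, and the job is handed in when it is done.

```bash
ls; mkdir -p pics
python3 - <<'E'
from plant import robot
import cv2,numpy as np
print(robot.nose_length, robot.sense())
for n in("top","side"):
    f=robot.grab_frame(n); np.savez(f"pics/{n}0.npz",**f)
    cv2.imwrite(f"pics/{n}0.png",f["image"][:,:,::-1])
    print(n,f["fx"],f["fy"],f["cx"],f["cy"],f["dist_coeffs"],f["R"],f["t"])
E
```

```text
pics
0.011 {'t': 0.0, 'joint_pos': array([-1.16488338,  0.46949069, -0.04860026,  1.53367563,  0.02406984,
        1.1410052 , -0.08229431]), 'joint_velocities': array([ 0.00021855, -0.00066691,  0.0015235 ,  0.00068599,  0.00061747,
       -0.00044913,  0.00150928]), 'effort': array([ 1.23222260e-03, -5.10311651e+01, -4.59866622e-02, -2.37705410e+01,
        1.06739852e-02,  7.87428115e-03,  1.77251877e-05]), 'tcp_pos': array([0.28408195, 0.61169473, 0.24123596]), 'tcp_rot': array([-3.13959845e+00,  4.30028350e-05,  2.70680882e+00]), 'wrist_force': array([-0.37282608, -0.01510681,  0.15231095]), 'torque': array([-0.01150825,  0.00570167, -0.01128195]), 'opening': 1.0028754308498204}
top 455.6672594530185 455.6672594530185 280.70766921288794 197.35729560788192 [0.01481858 0.         0.         0.         0.        ] [[ 0.00856576 -0.99994916  0.00532067]
 [-0.98431931 -0.00936914 -0.17614687]
 [ 0.17618776 -0.0037284  -0.98434952]] [0.08234346 0.54802204 0.96730543]
side 380.0806038718317 380.0806038718317 279.6024741535699 206.07972180354153 [0.02307663 0.         0.         0.         0.        ] [[-0.9982338   0.05647486 -0.01843547]
 [ 0.0376872   0.36211463 -0.93137139]
 [-0.04592332 -0.93042119 -0.36360344]] [0.51742999 0.04002291 0.9877607 ]
```

View pics/top0.png

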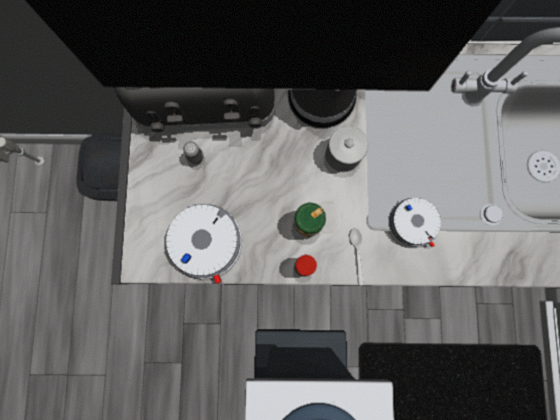

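View pics/side0.png

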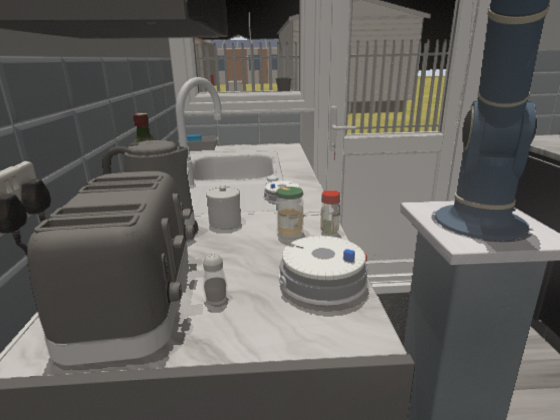

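The top view shows the large tub's lid centred near (203,240). The blue stud is at (186,258), the black bar and notch at about (221,215), and the red tongue at (217,279). The side view shows the same tub at (323,260), with the stud at (349,255) and a bit of the red tongue at (366,257).

```bash
cat > h.py <<'E'
import cv2,numpy as np
def ray(f,uv):
    K=np.array([[f["fx"],0,f["cx"]],[0,f["fy"],f["cy"]],[0,0,1]],float)
    p=cv2.undistortPoints(np.array([[uv]],float),K,np.array(f["dist_coeffs"],float))[0,0]
    R=np.array(f["R"]);return -R.T@np.array(f["t"]), R.T@np.array([p[0],p[1],1])
def onz(f,uv,z):
    c,d=ray(f,uv);return c+d*(z-c[2])/d[2]
def cross(f,a,g,b):
    c1,d1=ray(f,a);c2,d2=ray(g,b)
    s=np.linalg.lstsq(np.c_[d1,-d2],c2-c1,rcond=None)[0]
    p,q=c1+s[0]*d1,c2+s[1]*d2;return (p+q)/2,np.linalg.norm(p-q)
def mask(f,col,roi):
    h=cv2.cvtColor(np.ascontiguousarray(f["image"]),cv2.COLOR_RGB2HSV).astype(int);H,S,V=h[...,0],h[...,1],h[...,2]
    m={"blue":(abs(H-115)<15)&(S>130)&(V>60),"red":((H<8)|(H>172))&(S>140)&(V>80),
       "white":(S<40)&(V>170),"green":(abs(H-65)<22)&(S>100)&(V>30),"black":(V<80),"grey":(S<45)&(V>70)&(V<140)}[col]
    o=np.zeros(m.shape,np.uint8);u0,v0,u1,v1=roi;o[v0:v1,u0:u1]=m[v0:v1,u0:u1];return o
def blob(f,col,roi):
    n,l,s,c=cv2.connectedComponentsWithStats(mask(f,col,roi))
    if n<2:return None
    i=1+s[1:,4].argmax();return c[i],s[i]
E
python3 - <<'E'
from h import *
T=dict(np.load("pics/top0.npz"));S=dict(np.load("pics/side0.npz"))
def show(n,f,col,roi,z):
    b=blob(f,col,roi)
    if b: print(n,col,b[0].round(1),b[1],onz(f,b[0],z).round(4));return b[0]
a=show("T",T,"blue",(160,200,245,285),.085);b=show("S",S,"blue",(280,235,380,310),.085)
p,g=cross(T,a,S,b);print("stud",p.round(4),g)
show("T",T,"red",(200,265,235,290),.043);show("S",S,"red",(355,240,380,280),.035)
a=show("T",T,"grey",(188,225,218,255),.067);b=show("S",S,"grey",(308,245,338,265),.067)
if a is not None and b is not None:print("pad",[x if np.isscalar(x) else x.round(4) for x in cross(T,a,S,b)])
show("T",T,"black",(210,207,228,225),.067)
show("T",T,"white",(160,200,245,285),.067)
show("T",T,"green",(285,190,335,245),.114);show("T",T,"red",(290,250,325,280),.106);print("salt",onz(T,(193,148),.09))
# depth-based height
for n,uv in(("pad",(202,239)),("stud",(186,258)),("lid",(190,225)),("salt",(193,148))):
    u,v=uv;r=T["range_z"][v,u];c,d=ray(T,uv);print(n,(c+d*r).round(4))
E
```

```text
T blue [185.5 257.9] [181 254  10   9  55] [0.41   0.2857 0.085 ]
S blue [349.  251.4] [345 250   9   4  27] [0.4103 0.2865 0.085 ]
stud [0.41   0.2858 0.0846] 0.0001483362386036526
T red [216.8 278.6] [214 275   7   8  45] [0.3678 0.2242 0.043 ]
S red [366. 255.] [366 255   1   1   1] [0.3567 0.2124 0.035 ]
T grey [201.1 239. ] [192 230  20  19 285] [0.4514 0.2577 0.067 ]
T black [214.7 220.4] [213 218   4   5   7] [0.4918 0.2298 0.067 ]
T white [196.2 235.7] [ 160  200   77   75 4060] [0.4584 0.2686 0.067 ]
T green [308.8 219. ] [295 204  30  30 500] [0.4906 0.029  0.114 ]
T red [305.5 265. ] [296 255  21  21 337] [0.3968 0.0355 0.106 ]
salt [0.64703907 0.27912037 0.09      ]
pad [0.4514 0.2557 0.0676]
stud [0.4098 0.2844 0.0861]
lid [0.4815 0.283  0.0661]
salt [0.6478 0.2797 0.0873]
```

Run:
```python
from plant import robot
from h import *
robot.grip(0.0); print(robot.nose_length,robot.sense()["t"])
for th in range(175,0,-15):
    a=np.radians(th); p=np.array([.4514,.257])+.05*np.array([np.cos(a),np.sin(a)])
    for o in(90,-90):
        q=robot.inverse_kinematics([*p,.085],[np.pi,0,a+np.radians(o)]); print(th,o,None if q is None else np.round(q,2))
robot.goto([.42,.25,.26],[np.pi,0,np.radians(150)]); s=robot.sense();print(s["t"],s["tcp_pos"],s["joint_pos"].round(2),s["opening"])
f=robot.grab_frame("wrist");np.savez("pics/w1.npz",**f);cv2.imwrite("pics/w1.png",f["image"][:,:,::-1])
```

```text
0.011 0.8667
175 90 [-0.38  0.39 -0.34  2.12  0.21  0.66  2.19]
175 -90 [-0.88  0.37  0.27  2.15 -0.16  0.64 -0.59]
160 90 [-0.44  0.4  -0.3   2.1   0.19  0.67  1.93]
160 -90 [-0.93  0.39  0.3   2.13 -0.19  0.65 -0.85]
145 90 [-0.49  0.41 -0.25  2.08  0.16  0.67  1.69]
145 -90 [-0.97  0.41  0.34  2.1  -0.22  0.66 -1.09]
130 90 [-0.54  0.42 -0.19  2.05  0.13  0.68  1.45]
130 -90 [-1.    0.43  0.39  2.08 -0.25  0.68 -1.32]
115 90 [-0.58  0.43 -0.14  2.02  0.1   0.69  1.22]
115 -90 [-1.03  0.45  0.43  2.05 -0.29  0.69 -1.55]
100 90 [-0.61  0.45 -0.09  2.    0.06  0.7   1.  ]
100 -90 [-1.07  0.48  0.5   2.03 -0.34  0.72 -1.75]
85 90 [-0.63  0.46 -0.05  1.98  0.03  0.71  0.79]
85 -90 [-1.09  0.51  0.56  2.   -0.39  0.74 -1.95]
70 90 [-0.66  0.47  0.01  1.96 -0.    0.72  0.57]
70 -90 [-1.11  0.53  0.61  1.98 -0.44  0.76 -2.16]
55 90 [-0.68  0.48  0.06  1.94 -0.04  0.72  0.37]
55 -90 [-1.38  0.77  1.11  1.98 -0.86  0.96 -2.02]
40 90 [-0.69  0.48  0.11  1.94 -0.08  0.73  0.16]
40 -90 [-1.36  0.77  1.11  1.97 -0.86  0.97 -2.26]
25 90 [-0.71  0.49  0.17  1.94 -0.12  0.73 -0.04]
25 -90 [ 0.22  0.83 -1.18  1.89  0.89  1.08  2.24]
10 90 [-0.74  0.49  0.23  1.95 -0.16  0.73 -0.24]
10 -90 [-0.26  0.51 -0.4   1.92  0.28  0.76  2.5 ]
2.3083 [0.41978112 0.25161665 0.26004053] [-0.72  0.15  0.1   1.94 -0.02  1.05  0.44] 0.0013089539544987557
```

View pics/w1.png

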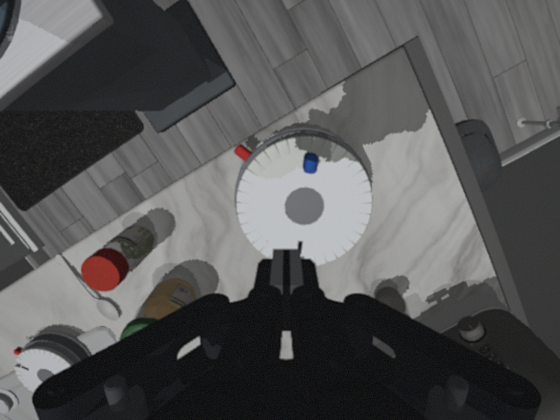

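The wrist view shows the lid with its pad at (304,206), the stud at (311,162) and the tongue at (243,153). The shut fingers point at (287,260), and the bar is partly hidden near (300,245).

```bash
cat >> h.py <<'E'
def ang(p,c): return np.degrees(np.arctan2(p[1]-c[1],p[0]-c[0]))
def measure(f,c0,verb=True):
    """pad, stud, tongue on their planes, ROI predicted from rough centre c0 (wrist/top)"""
    K=np.array([[f["fx"],0,f["cx"]],[0,f["fy"],f["cy"]],[0,0,1]],float);R=np.array(f["R"])
    pr=lambda X:cv2.projectPoints(np.array([X],float),cv2.Rodrigues(R)[0],np.array(f["t"],float),K,np.array(f["dist_coeffs"],float))[0][0,0]
    u,v=pr([*c0,.067]);r=np.linalg.norm(pr([c0[0]+.1,c0[1],.067])-(u,v))*1.12
    box=lambda k:tuple(int(np.clip(x,0,m)) for x,m in((u-k,560),(v-k,420),(u+k,560),(v+k,420)))
    o={}
    for n,col,k,z in(("pad","grey",r*.22,.067),("stud","blue",r,.0865),("tongue","red",r,.043)):
        b=blob(f,col,box(int(k)+1))
        if b is not None:o[n]=onz(f,b[0],z);print(n,b[0].round(1),b[1],o[n].round(4)) if verb else 0
    return o
E
python3 - <<'E'
from h import *
T=dict(np.load("pics/top0.npz"));W=dict(np.load("pics/w1.npz"))
for f in(T,W):
    o=measure(f,(.4514,.257));c=o["pad"];s=o["stud"];t=o["tongue"]
    print("stud",np.linalg.norm(s-c),ang(s,c),"tongue",np.hypot(*(t-c)[:2]),ang(t,c))
for n,a in(("stud",((185.5,257.9),(311,162))),):print(n,cross(T,a[0],W,a[1]))
b=blob(W,"grey",(280,182,328,230));print("pad",cross(T,(202,239.3),W,b[0]))
b=blob(W,"red",(230,140,258,165));print("tongue",cross(T,(216.8,278.6),W,b[0]))
E
```

```text
pad [201.1 239. ] [192 230  20  19 285] [0.4514 0.2577 0.067 ]
stud [185.5 257.9] [181 254  10   9  55] [0.4099 0.2854 0.0865]
tongue [216.8 278.6] [214 275   7   8  45] [0.3678 0.2242 0.043 ]
stud 0.05355001790516684 146.2252295997851 tongue 0.0899797451273185 -158.16220722185955
pad [303.9 205.7] [ 285  188   38   36 1102] [0.4506 0.2581 0.067 ]
stud [310.2 162.9] [304 154  13  19 211] [0.4088 0.2871 0.0865]
tongue [242.  152.2] [235 145  16  16 134] [0.3671 0.2255 0.043 ]
stud 0.05447674294416194 145.21015698461883 tongue 0.08958951976836284 -158.68543210602948
stud (array([0.41064936, 0.28810862, 0.07303566]), np.float64(0.0001781792851187576))
pad (array([0.4517867 , 0.2571528 , 0.06103021]), np.float64(0.0013447039843260673))
tongue (array([0.36757925, 0.22482277, 0.03902201]), np.float64(0.0006881745245708963))
```

```bash
cat >> h.py <<'E'
C=np.array([.451,.2578]);Z=.083
def fpos(phi,d=.018,r=.05):
    a=np.radians(phi);c,s=np.cos(a),np.sin(a)
    return C+np.array([c*r-s*d,s*r+c*d]),[np.pi,0,a+np.pi/2]
E
python3 - <<'E'
from plant import robot
from h import *
p,o=fpos(161);robot.goto([*p,.14],o)
print(robot.move_straight([*p,Z],vel=.08,contact_N=4),robot.sense()["tcp_pos"],p,robot.sense()["t"])
for phi in np.linspace(161,28,20)[1:]:
    p,o=fpos(phi);robot.move_straight([*p,Z],vel=.08,attitude=o)
    s=robot.sense();print(round(phi),s["t"].__round__(2),s["wrist_force"].round(1),(s["tcp_pos"][:2]-p).round(4),s["tcp_pos"][2].round(4))
    if np.linalg.norm(s["wrist_force"])>25:print("STOP");break
for n in("wrist","top"):
    f=robot.grab_frame(n);np.savez(f"pics/{n}2.npz",**f);cv2.imwrite(f"pics/{n}2.png",f["image"][:,:,::-1])
E
```

```text
False [0.39816872 0.25727715 0.08330293] [0.39786384 0.25705907] 4.6917
154 4.97 [-1.1  0.5  0.1] [0.0003 0.0004] 0.0835
147 5.24 [ 0.   0.4 -0.1] [ 0.     -0.0001] 0.0832
140 5.52 [-0.2  0.5 -0.7] [-0.0001 -0.0004] 0.0829
133 5.79 [-1.1 -0.5 -0.3] [-0.0002 -0.0002] 0.0829
126 6.07 [-0.7 -0.2 -0.5] [-0.0001 -0.0001] 0.0829
119 6.34 [0.6 0.5 0.3] [0. 0.] 0.083
112 6.62 [-1.3 -0.5  0.1] [0.0001 0.0001] 0.083
105 6.89 [-1.  -0.8 -0.6] [0.0001 0.    ] 0.083
98 7.17 [ 0.  -0.9  0.4] [0.0001 0.    ] 0.083
91 7.44 [ 0.2 -0.4 -0.9] [0.0001 0.    ] 0.083
84 7.72 [-0.5  1.3 -0.3] [ 0.0001 -0.    ] 0.083
77 7.99 [-0.4  0.8  0.2] [ 0.0001 -0.    ] 0.083
70 8.27 [ 0.2  0.3 -0.7] [ 0.0001 -0.    ] 0.083
63 8.54 [ 0.3  0.1 -0.1] [ 0.0001 -0.0001] 0.083
56 8.82 [-0.3 -0.  -0.3] [ 0.0001 -0.0001] 0.083
49 9.09 [-0.8 -0.1 -0.3] [ 0.0001 -0.0001] 0.083
42 9.37 [-0.1  0.2 -0.8] [ 0.     -0.0002] 0.083
35 9.64 [ 0.4 -0.4  0.1] [ 0.0001 -0.0001] 0.083
28 9.92 [-0.4  0.8 -0. ] [ 0.0001 -0.0001] 0.083
```

View pics/wrist2.png

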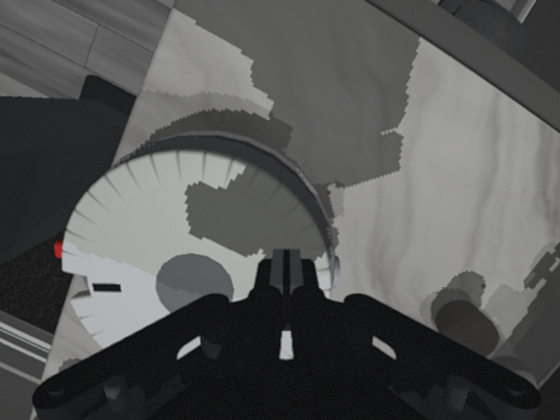

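The lid has followed the finger. The bar is now at (106,287) and the notch at (77,286), a little short of the tongue at (60,249); the pad is at (195,284).

Run:
```python
from h import *
W=dict(np.load("pics/wrist2.npz"))
b=blob(W,"black",(88,278,125,296));r=blob(W,"red",(40,230,75,270))
print(b,r)
p=onz(W,b[0],.0675);t=onz(W,r[0],.043)
print("bar",p,np.hypot(*(p[:2]-C)),ang(p,C),"tongue",t,np.hypot(*(t[:2]-C)),ang(t,C))
```

```text
(array([106.18032787, 287.07103825]), array([ 93, 284,  28,   8, 183], dtype=int32)) (array([ 57.64545455, 248.95454545]), array([ 54, 242,   8,  16, 110], dtype=int32))
bar [0.40628942 0.23410023 0.0675    ] 0.050603503394557076 -152.07324766095178 tongue [0.36175324 0.22349649 0.043     ] 0.09561231629689083 -158.97488977533496
```

Run:
```python
from plant import robot
from h import *
for phi in(25,21.6):
    p,o=fpos(phi);robot.move_straight([*p,Z],vel=.03,attitude=o)
p,o=fpos(21.6,d=.030);robot.move_straight([*p,Z],vel=.08)
robot.move_straight([*p,.13],vel=.15)
robot.goto([.435,.255,.22],[np.pi,0,np.radians(150)]);s=robot.sense();print(s["t"],s["tcp_pos"])
f=robot.grab_frame("wrist");np.savez("pics/w3.npz",**f);cv2.imwrite("pics/w3.png",f["image"][:,:,::-1])
o=measure(f,C)
```

```text
11.85 [0.43464906 0.25516336 0.21914397]
pad [296.  206.9] [ 274  186   44   43 1464] [0.4506 0.2582 0.067 ]
stud [337.3 242. ] [328 233  20  19 244] [0.4947 0.2772 0.0865]
tongue [225.3 146.5] [217 139  18  17 174] [0.3671 0.2253 0.043 ]
```

View pics/w3.png

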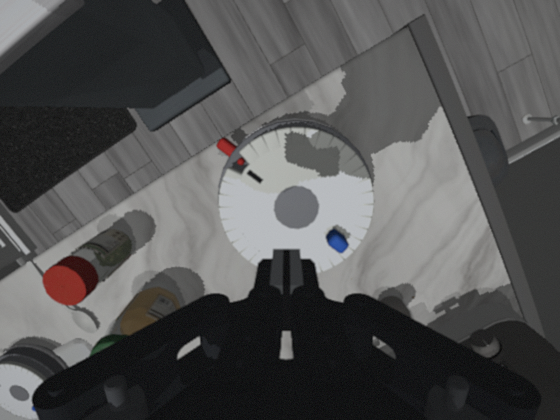

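The red pin now shows through the notch at about (240,161), with the bar at (255,177) and the tongue at (227,147). I'll put numbers on the alignment.

Run:
```python
from h import *
W=dict(np.load("pics/w3.npz"));c=np.array([.4506,.2582])
b=blob(W,"black",(246,168,266,186));r=blob(W,"red",(234,155,247,168));t=blob(W,"red",(210,132,234,153))
print(b[1],r[1] if r else 0)
for n,x,z in(("bar",b,.0675),("pin",r,.054),("tongue",t,.043)):
    p=onz(W,x[0],z);print(n,x[0].round(1),p.round(4),np.hypot(*(p[:2]-c)).round(4),ang(p,c).round(2),"C:",ang(p,C).round(2))
cv2.imwrite("pics/w3z.png",cv2.resize(W["image"][130:195,205:280,::-1],None,fx=8,fy=8,interpolation=cv2.INTER_NEAREST))
```

```text
[248 171  14  11  58] [237 159   7   6  33]
bar [254.4 176.1] [0.4043 0.2393 0.0675] 0.05 -157.82 C: -158.42
pin [240.2 161.5] [0.3867 0.2324 0.054 ] 0.0689 -158.04 C: -158.47
tongue [225.  146.1] [0.3666 0.2253 0.043 ] 0.0902 -158.62 C: -158.95
```

View pics/w3z.png

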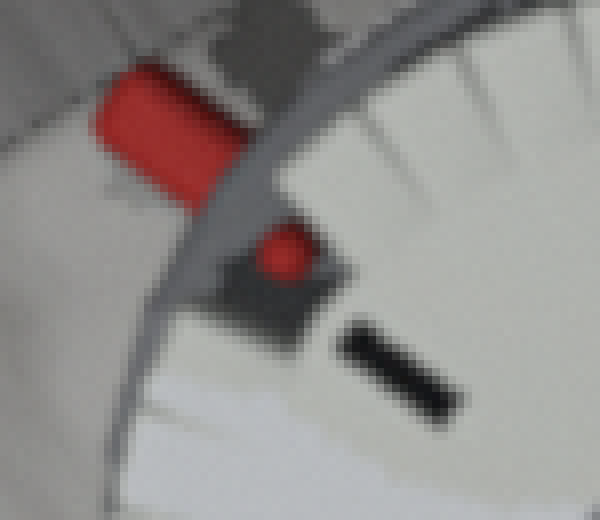

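By ray-cast the pin is at -158.0 to -158.5° and the bar and notch at -157.8 to -158.4°. That is well within 2.5°; the offset seen in the crop is parallax. Pressing next.

Run:
```python
from plant import robot
from h import *
c=[.4507,.2580]
robot.goto([*c,.11],[np.pi,0,np.radians(150)])
robot.move_straight([*c,.083],vel=.08)
print("t",robot.sense()["t"])
for z in(.0785,.0745,.0715,.069,.067,.0655):
    hit=robot.move_straight([*c,z],vel=.015,contact_N=22);s=robot.sense();print(z,hit,s["tcp_pos"].round(4),s["wrist_force"].round(1))
    if hit:break
```

```text
t 12.9
0.0785 False [0.4507 0.258  0.0785] [ 0.3 -0.1  1.2]
0.0745 False [0.4509 0.2581 0.0749] [-1.4 -0.5  4.9]
0.0715 False [0.4509 0.2581 0.0719] [-0.3 -0.2  5.5]
0.069 False [0.4509 0.2581 0.0694] [-1.  -0.4  5.4]
0.067 False [0.451  0.2581 0.0684] [-3.6 -1.7 15.1]
0.0655 False [0.451  0.2582 0.0681] [-6.4 -3.5 25.2]
```

Travel went past the 3 mm pin stop and ended on a hard stop: the tip is at z≈0.0575 m with 25 N. I'll retreat and verify.

Run:
```python
from plant import robot
from h import *
robot.move_straight([.4507,.258,.13],vel=.1)
robot.goto([.435,.255,.22],[np.pi,0,np.radians(150)])
f=robot.grab_frame("wrist");np.savez("pics/w4.npz",**f)
robot.goto([.30,.58,.26],[np.pi,0,np.radians(150)])
s=robot.sense();print(s["t"],s["wrist_force"].round(1))
g=robot.grab_frame("top");h=robot.grab_frame("side")
im=np.vstack([f["image"][100:300,150:430],g["image"][130:300,120:400]]);cv2.imwrite("pics/chk.png",cv2.resize(im,None,fx=1.6,fy=1.6)[:,:,::-1])
def hgt(F,uv):
    u,v=map(int,uv);r=np.median(F["range_z"][v-2:v+3,u-2:u+3]);c,d=ray(F,uv);return (c+d*r).round(4)
print("pad top/wrist",hgt(g,(202,239)),hgt(f,(296,205)), "before",hgt(dict(np.load("pics/top0.npz")),(202,239)),hgt(dict(np.load("pics/w3.npz")),(296,205)))
b1=blob(g,"blue",(160,200,250,285));b2=blob(h,"blue",(270,225,385,310));print("stud two-view",b1[0],b2[0] if b2 else 0, cross(g,b1[0],h,b2[0]) if b2 else 0)
print("honey",onz(g,blob(g,"green",(285,190,335,245))[0],.114),"spice",onz(g,blob(g,"red",(290,250,325,280))[0],.106),"salt",hgt(g,(193,148)))
```

```text
17.6 [ 0.7 -0.2 -0.6]
pad top/wrist [0.4521 0.2572 0.0581] [0.4517 0.2582 0.0593] before [0.4514 0.2557 0.0674] [0.4485 0.2593 0.0685]
stud two-view [192.93617021 217.42553191] [298.96153846 255.38461538] (array([0.49732134, 0.27554239, 0.07533266]), np.float64(0.0009664213245119799))
honey [0.49072535 0.02912183 0.114     ] spice [0.39682205 0.03543212 0.106     ] salt [0.6479 0.2797 0.0871]
```

View pics/chk.png

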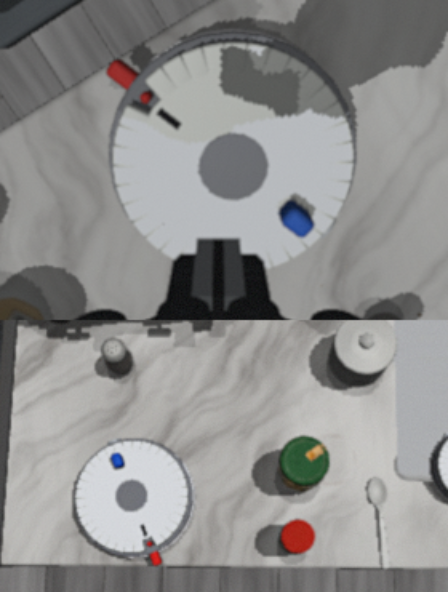

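The lid is seated: the pad dropped from 67.4 to 58.1 mm. The pin stands in the notch at (145,97) in the upper panel, the jars haven't moved and the arm is clear. Handing in.

```bash
python3 -c "
from plant import robot
robot.close_job()"
```

```text
the job is handed in; nothing more can be done
```

The lid is closed and the job is handed in, at about 17.6 s of the 48 s allowed. With the fingers shut, I pushed the stud about 124° clockwise until the notch stood over the pin. I then pressed the middle of the lid down to its hard stop, with about 25 N at the end, and took the hand away.

**Last checks:**
- **Seating:** the depth reading on the pad dropped from 67.4 to 58.1 mm in the top view and from 68.5 to 59.3 mm in the wrist view. Seated should be 58 mm.
- **Notch and pin:** the pin is visible in the notch. Before pressing they agreed within about 0.3°. The tongue read 0.5 to 0.8° off, still inside the 2.5° tolerance.
- **Bystanders:** the honey jar, spice jar and salt shaker read the same positions as at the start, within a fraction of a millimetre.
- **Forces:** the arm was clear of everything at hand-in, with no force at the wrist beyond noise.

**Disagreements:** some two-view heights came out low because the visible patches differ between cameras. The first top-and-wrist crossing put the pad at 61 mm and the stud at 73 mm. I used the depth readings and the first top-and-side crossing (stud at 84.6 mm) instead.

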